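# Lay the boxed chain down in the parts tray and shut the lid

### The job

The lid of the red parts tray will not shut while the boxed chain stands on end in it. Tip the carton over with the fingertips by pushing it near its top, not by shoving it along on its foot, so that it lands flat on the floor of its own bay; then swing the tray's open lid over and press it fully shut. Pick nothing up, and leave the tin in the other bay and the bowl, mallet and wrench as they are.

Things in the scene. Friction and masses are not known exactly. Their poses are not given: they have to be found in the camera images.
- tray: Red plastic parts tray fixed to the ledge, 125 mm in its x, 202 mm in its y, 42 mm high, walls and floor 3 mm. Origin: centre of its underside, z up. A 38 mm high, 3 mm thick divider along y at x = 0 makes two equal bays, 58 mm wide (centred at tray x = -30.5 and +30.5 mm) and 196 mm long. The lid is hinged along the -x long side, nearer the robot.
- lid (a joint): Lid angle in rad: 0 fully shut, about 1.57 upright, more leans back towards tray -x (starts at 1.75 to 2.05, stop at 2.2). Hinge line along tray y at tray x = -65.5 mm, 41 mm above the tray's underside. The stiff hinge holds the lid where it is left; about 1 to 2 N at the free edge moves it.
- lid_edge (a point): Middle of the lid's free edge, on its outer (top) face. The lid is a red plastic plate, 132 mm from hinge to free edge, 210 mm along tray y, 3 mm thick, with an 8 mm skirt on its three free sides and two small moulded clips on the free edge. Shut, its top lies 45 mm above the tray's underside.
- carton: Plain cardboard carton with blank pale label (boxed bicycle chain, 0.2 to 0.35 kg), 46 mm in its x, 28 mm in y, 115 mm tall in z. Origin: centre of its underside. It starts standing on the tray floor (3 mm up) in one of the bays, nearer the tray's -y end, broad faces towards tray -y and +y (within 0.06 rad), with room to lie down on its +y side.
- carton_centre (a point): Centre of the carton's volume.
- tin: Flat round metal tin, 46 mm across, 20 mm high, lying in the other bay. Origin: centre of its underside.
- bowl: White ceramic bowl, 120 mm across, 50 mm high, on the ledge. Origin: centre of its underside.
- mallet: Mallet with black rubber-tipped head (94 mm along its y, 44 mm high) and wooden handle reaching 262 mm to its -x, lying on the ledge. Origin: under the middle of its head.
- wrench: Flat stainless cone wrench, 204 mm along its x, 35 mm wide, 4 mm thick, lying on the ledge. Origin: centre of its underside.
Not all that is in view belongs to the job. There is more than one size of the tray; the job needs the larger.

How it is judged:
On the way, in this order (a step that is already met when the one before it is completed fails the run):
1. the carton lies flat on the floor of its bay while the lid is still open (angle between the y axis of carton and the z axis of tray, either way round below 0.1 rad and z of carton_centre in the frame of tray below 0.021 m and y of carton_centre in the frame of tray between -0.05 and 0.05 m and x of carton_centre in the frame of tray between -0.045 and 0.045 m and value of joint lid above 0.8 rad), for 0.2 s.
2. the lid is fully shut (value of joint lid below 0.035 rad), for 0.2 s.
At the end, for the whole second after the job is handed in: The carton lies at rest on a broad face, within 0.1 rad of flat, on the floor of its bay inside the tray, and the lid is within 0.035 rad of fully shut (free edge under 5 mm up) (value of joint lid below 0.035 rad and angle between the y axis of carton and the z axis of tray, either way round below 0.1 rad and z of carton_centre in the frame of tray below 0.021 m and y of carton_centre in the frame of tray between -0.05 and 0.05 m and x of carton_centre in the frame of tray between -0.045 and 0.045 m and linear speed of carton below 0.02 m/s); the robot touches nothing.
It fails at once if the carton is lifted (its centre more than 12 mm above where it stood) (height (world z) of carton_centre above 0.073 m).
It fails at once if the carton is shoved along on its foot more than 30 mm while still upright (angle between carton's own z axis and vertical below 0.25 rad and distance of carton from where it was at the start of the episode above 0.03 m).
It fails at once if the tin in the other bay is moved more than 15 mm (distance of tin from where it was at the start of the episode above 0.015 m).
It fails at once if the bowl, mallet or wrench is moved more than 20 mm (distance of any of bowl, mallet, wrench from where it was at the start of the episode above 0.02 m).
It also fails if it takes over 45 s, if anything falls off the work surface, if the arm or the gripper's body presses on something with over 40 N, if the wrist force passes 120 N, or if a joint passes its speed limit or range.

### The arm

A 6-joint arm with a two-finger parallel gripper is mounted at the origin on the work surface. World frame = base frame: x ahead of the robot, y to its left, z up, the work surface at z = 0. Lengths are in m, angles in rad, forces in N, time in s.
With the tool pointing down it reaches from about 0.4 to 0.825 m from the base axis. Payload 7 kg.
Tool frame: the origin (TCP) lies midway between the tips of the shut fingers; the grasp point (between the pads) lies 19 mm behind it; z points along the fingers, y is the line along which they close (so a half turn about z gives the same grasp; the last joint's range is limited). The gripper opens to 88 mm and grips with 3 to 60 N. Pads are 19 mm wide; open, the fingers measure 130 mm over their backs; the gripper's body (78 mm by 193 mm) begins 47 mm behind the grasp point.
Start: joints at [-0.916, 0.359, 0.012, 0, -1.224, -0.288], TCP at [0.242, -0.63, 0.191] pointing down, gripper open.
Joint ranges: [-3.07, 3.07], [-1.43, 2.12], [-1.02, 1.25], [-3.03, 1.67], [-3.05, -0], [-3.03, 3.03]. Speed limits (rad/s): [2.39, 2.39, 3.01, 3.14, 3.14, 3.14].

### API

Orientations are given as [roll, pitch, yaw] about the fixed x, y, z axes, in that order (R = Rz(yaw) Ry(pitch) Rx(roll)).
In Python, from station import telemetry, eyes, ticket, recognise, trace gives the robot as it stands. The module is installed in compiled form; this text tells all that it offers.
- The arm moves only by the tool servo_tool, never from a script. Its argument "series" is a list that holds one entry, the list of rows, each a list of 4 numbers: the shift along the tool's x, y, z in mm, then the turn about the tool's z in rad. In form: [[[x, y, z, roll], ...]]. A call has exactly 10 rows; each row shifts and turns the commanded pose from where the row before left it, along the tool's axes as they then stand; what a row does not reach is not made up. A row lasts 1/12 s, in which the tool goes at most 41.7 mm and 7.16 degrees, less where a joint would pass 70% of its speed; a pose out of reach is approached as far as the arm can. A call is refused whole if a number of a shift passes 41.7 or a number of a turn 0.125, either way. A call with a gripper value outside its range is refused whole. "claw" is the gripper's target within -1 to 1 (shut at 1, half-way at 0, fully open at -1), set as the call begins (left out, the last holds). The fingers move at their own pace and stop on an object; "grip_force" is the grip in N (left out, the last holds). Time passes only in rows, so rows that do not move let the fingers close, or fill a call up. It gives the time, the measured TCP pose, the force, the opening and the grip force at its end, in the units of the state.
- telemetry.get_state(): the state, without advancing time (a new reading comes with each control period).
- eyes.grab_frame(name): name is "scene" or "top" or "wrist"; returns the picture (384x512x3 uint8, red, green, blue); there is no depth.
- eyes.calibration(name): a dict with "mtx" (3x3 intrinsics, pixels), "k1" (the pictures are not rectified: a ray, as slopes to the right and down, at radius r is drawn at 1 + k1 r^2 times it, then the intrinsics apply), "rvec" (rotation vector, rad) and "tvec" (3), from world to camera coordinates, as OpenCV has them. Camera axes: x right, y down, z forward; pixel columns grow to the right and rows downward; lengths in m; the calibration is good to about 2 mm. A picture is of the moment at which its call begins: read the wrist's pose just before it. calibration takes no time and is no camera call; for the wrist camera it gives the pose at the moment of the call.
- ticket.job_done(): hands the job in; it is judged then, once.
Trained networks look in the newest picture that a camera, given by its name, has taken for a name from the list of things; names that differ only in an ending like _2 or _b are one class to them, and where a whole thing is asked for, a point or a joint stands for the part that bears it (a point fixed in the world has none). Each returns a list of dicts, best first, with "conf" (0 to 1); they miss things now and then, are a little off and sometimes report something else, mostly with a low value. They report only what shows in the picture. A call takes as long as a camera call. They do not tell look-alikes from the thing itself.
- recognise(camera, name): "position" ([x, y, z] in m, in world coordinates, good to about 4 mm: the middle of the surface that is visible of it).
- trace(camera, name): "mask" (384x512 bool, what is visible of it).
The state is a dict: "t": time; "q": joint angles; "qd": joint speeds; "joint_efforts": joint torques, N m; "eef_pos": TCP position; "ee_rot": TCP orientation; "force": force on the tool from outside, world axes, zero at the start; "moment": the same for the moment, N m; "width": finger opening in m; "gripper_force": force on a finger pad.
Only numpy, scipy, OpenCV 4.12 (cv2) and the standard library are available. Lean on these libraries where they do the work, as an engineer would, in place of code of your own. Each camera call takes 0.05 s, during which the arm holds its last target. There are 200 camera calls.

## Working session

There is one attempt and no reset: what is moved stays moved. The work goes in short steps, Python scripts to look and compute and a tool call to move; the robot and the scene stay as the last step left them, time stands still between calls to the robot, and variables do not carry over. Pictures are saved under pics/ and viewed, at most 10 in all, crops included, and the job is handed in when it is done.

Besides the shell and the picture viewer there is one more tool, called after "Emit:" as name(argument=value, ...) on one line, values as JSON. servo_tool: Moves the arm, as the interface text tells. Its arguments: {"type":"object","properties":{"series":{"type":"array"},"claw":{"type":"number"},"grip_force":{"type":"number"}},"required":["series"]}

```bash
mkdir -p pics; cat > h.py <<'E'
import numpy as np, cv2
from station import telemetry, eyes, ticket, recognise, trace
def save(cam,fn):
    im=eyes.grab_frame(cam); cv2.imwrite('pics/'+fn,im[:,:,::-1]); return im
def proj(cam,P):
    c=eyes.calibration(cam); R=cv2.Rodrigues(np.array(c['rvec'],float))[0]
    p=np.atleast_2d(P)@R.T+np.array(c['tvec']).ravel(); s=p[:,:2]/p[:,2:]
    s=s*(1+c['k1']*(s**2).sum(1,keepdims=True)); K=np.array(c['mtx'])
    return s@K[:2,:2].T+K[:2,2]
def ray(cam,uv,z):
    c=eyes.calibration(cam); R=cv2.Rodrigues(np.array(c['rvec'],float))[0]; K=np.array(c['mtx'])
    d=(np.atleast_2d(uv)-K[:2,2])/[K[0,0],K[1,1]]; s=d.copy()
    for _ in range(20): s=d/(1+c['k1']*(s**2).sum(1,keepdims=True))
    r=np.c_[s,np.ones(len(s))]@R; o=-R.T@np.array(c['tvec']).ravel()
    return o+r*((z-o[2])/r[:,2])[:,None]
E
python3 - <<'E'
from h import *
a=save('scene','s0.png'); b=save('top','t0.png')
for cam in('scene','top'):
    for n in('tray','lid','lid_edge','carton','tin','bowl','mallet','wrench'):
        print(cam,n,[(np.round(d['position'],3).tolist(),round(d['conf'],2)) for d in recognise(cam,n)][:3])
s=telemetry.get_state();print(s['t'],s['eef_pos'],s['ee_rot'],s['width'])
E
```

```text
scene tray [([0.511, -0.063, 0.048], 0.56)]
scene lid [([0.49, -0.064, 0.114], 0.84)]
scene lid_edge [([0.489, -0.059, 0.119], 0.95)]
scene carton [([0.56, -0.141, 0.085], 0.67)]
scene tin [([0.596, -0.12, 0.024], 0.4)]
scene bowl [([0.586, 0.36, 0.036], 0.73), ([0.487, -0.065, 0.114], 0.49)]
scene mallet [([0.684, -0.363, 0.029], 0.9)]
scene wrench [([0.661, 0.48, 0.003], 0.67), ([0.586, 0.356, 0.037], 0.31)]
top tray [([0.566, -0.063, 0.004], 0.68), ([0.345, -0.036, 0.028], 0.6), ([0.48, -0.074, 0.169], 0.44)]
top lid [([0.347, -0.033, 0.029], 0.84), ([0.483, -0.074, 0.171], 0.74)]
top lid_edge [([0.343, -0.035, 0.031], 0.86), ([0.533, -0.126, 0.118], 0.66), ([0.478, -0.07, 0.168], 0.6)]
top carton [([0.531, -0.121, 0.117], 0.78)]
top tin [([0.602, -0.116, 0.024], 0.72)]
top bowl [([0.605, 0.355, 0.022], 0.73)]
top mallet [([0.624, -0.353, 0.025], 0.87)]
top wrench [([0.647, 0.481, 0.003], 0.93)]
0.9 [ 0.24203083 -0.63007756  0.19128034] [-3.14158325e+00 -1.89450823e-05 -2.77478348e+00] 0.08806922881606538
```

View pics/s0.png

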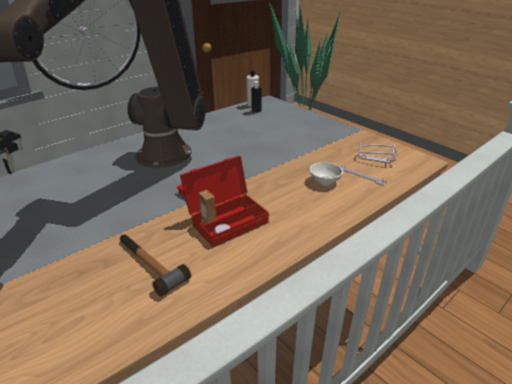

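View pics/t0.png

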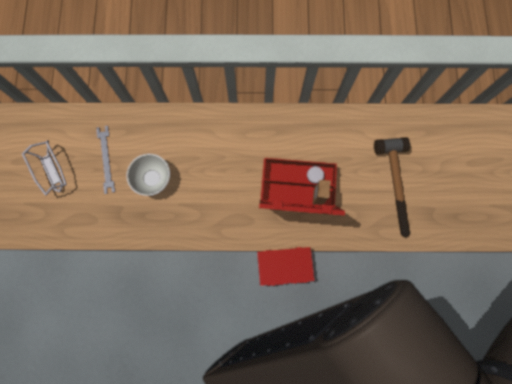

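```bash
python3 - <<'E'
from h import *
im=cv2.imread('pics/t0.png')
cv2.imwrite('pics/t0c.png',cv2.resize(im[145:295,240:365],None,fx=4.8,fy=4,interpolation=cv2.INTER_CUBIC)[:, :]if 0 else cv2.resize(im[150:230,250:355],None,fx=7,fy=7,interpolation=cv2.INTER_CUBIC))
for z in(0.042,):
    print(np.round(ray('top',[[264,159],[340,164],[261,208],[343,214]],z),3))
c=eyes.calibration('top');print(c)
print(eyes.calibration('wrist'))
E
```

```text
[[ 0.639  0.023  0.042]
 [ 0.626 -0.189  0.042]
 [ 0.5    0.031  0.042]
 [ 0.485 -0.192  0.042]]
{'mtx': array([[437.75969139,   0.        , 251.81139951],
       [  0.        , 437.75969139, 186.28345733],
       [  0.        ,   0.        ,   1.        ]]), 'k1': -0.017244426559508336, 'rvec': array([ 2.10983897, -2.09590701,  0.22602146]), 'tvec': array([0.05295203, 0.55679248, 1.12793981])}
{'mtx': array([[342.57110908,   0.        , 256.64238634],
       [  0.        , 342.57110908, 191.76045096],
       [  0.        ,   0.        ,   1.        ]]), 'k1': -0.060291422069201926, 'rvec': array([-1.68245336, -2.45318903, -0.32837884]), 'tvec': array([ 0.67430194, -0.03121892,  0.39182212])}
```

View pics/t0c.png

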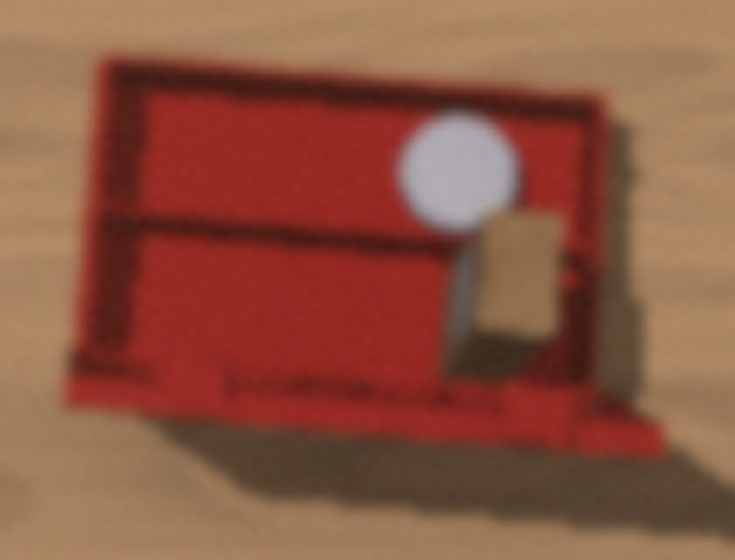

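```bash
cat >> h.py <<'E'
def T(x,y,a,P):
    P=np.atleast_2d(P); c,s=np.cos(a),np.sin(a)
    return np.c_[x+c*P[:,0]-s*P[:,1], y+s*P[:,0]+c*P[:,1], P[:,2]]
E
python3 - <<'E'
from h import *
from scipy.optimize import least_squares as LS
cr=lambda L:(np.array(L,float)+.5)/7-.5+[250,150]
f=cr([[105,62],[605,95]])
P=np.array([[.0625,.101,.042],[.0625,-.101,.042]])
r=LS(lambda p:(proj('top',T(*p,P))-f).ravel(),[.566,-.063,-.05]);print('tray',r.x.round(4),r.fun.round(2))
t=r.x
# lid free edge ends, outer face top
e=cr([[66,403],[662,455]])
def lid(th,s):  # outer edge
    return np.array([-.0655+.132*np.cos(th)-.004*np.sin(th)*0, s*.105, .041+.132*np.sin(th)])
r2=LS(lambda p:(proj('top',T(*t,[lid(p[0],1),lid(p[0],-1)]))-e).ravel(),[1.9]);print('lid',r2.x,r2.fun.round(2))
c=ray('top',cr([[520,272]]),.118);print('carton top',c, 'tin',ray('top',cr([[458,172]]),.023))
R=np.array([[np.cos(t[2]),-np.sin(t[2])],[np.sin(t[2]),np.cos(t[2])]])
for q in(c,ray('top',cr([[458,172]]),.023)):print('intray',(q[0,:2]-t[:2])@R)
q=ray('top',cr([[487,213],[562,215],[560,335],[480,332]]),.118);print((q[:,:2]-t[:2])@R)
print(proj('scene',T(*t,[[.0625,.101,.042],[.0625,-.101,.042],[.0625,-.101,0],[-.0305,-.06,.118],lid(r2.x[0],1),lid(r2.x[0],-1)])).round(0))
E
```

```text
tray [ 0.5724 -0.0744 -0.0623] [-0.35 -0.02  0.35  0.01]
lid [1.84107436] [ 0.54  0.88  1.53 -0.72]
carton top [[ 0.53928158 -0.12973171  0.118     ]] tin [[ 0.60124334 -0.1213002   0.023     ]]
intray [-0.02958831 -0.05732901]
intray [ 0.03172801 -0.04505467]
[[-0.00805896 -0.0443828 ]
 [-0.00692115 -0.07212149]
 [-0.05225512 -0.07277919]
 [-0.0531401  -0.04343627]]
[[268. 210.]
 [211. 236.]
 [213. 247.]
 [205. 194.]
 [238. 154.]
 [179. 174.]]
```

Candidates for the tray: the big open red tray at top px (300,187) with carton and tin, and the small shut red one at (286,267). The open one measures 202 mm, so it's the larger. In the crop, the carton top is at (520,270), the tin at (458,170), and the lid edge runs (68,400)–(660,450). These fit the tray model: the carton is in the near bay and the lid is at about 1.84 rad.

Emit:
servo_tool(series=[[[0,0,0,0.107],[0,0,0,0.107],[0,0,0,0.107],[0,0,0,0.107],[-16,27,0,0],[-16,27,0,0],[-16,27,0,0],[-16,27,0,0],[-16,27,0,0],[-16,27,0,0]]], claw=1)

```text
t: 1.73
eef_pos: [0.3484, -0.473, 0.1914]
ee_rot: [-3.141, 0.0, 3.08]
force: [1.0, 0.2, 0.2]
width: 0.0264
gripper_force: 0.0
```

Emit:
servo_tool(series=[[[-17,28,0,0],[-17,28,0,0],[-17,28,0,0],[-17,28,0,0],[-17,28,0,0],[-17,28,0,0],[-17,28,0,0],[-17,28,0,0],[-17,28,0,0],[-17,28,0,0]]])

```text
t: 2.57
eef_pos: [0.5354, -0.2037, 0.1916]
ee_rot: [-3.142, 0.001, 3.081]
force: [0.7, 0.9, -0.4]
width: 0.0005
gripper_force: 0.0
```

```bash
python3 - <<'E'
from h import *
s=telemetry.get_state();print(s['t'],s['eef_pos'],s['ee_rot'],s['force'],s['width'])
t=(.5724,-.0744,-.0623)
im=save('wrist','w0.png')
P=T(*t,[[.0625,.101,.042],[.0625,-.101,.042],[0,-.098,.041],[-.0625,-.101,.042],[-.0075,-.0713,.118],[-.0525,-.0713,.118]])
print(proj('wrist',P).round(0))
im=im[:,:,::-1].copy()
for p in proj('wrist',P):
    if np.all(np.abs(p)<3000): cv2.circle(im,tuple(int(v) for v in p),3,(0,255,0),1)
cv2.imwrite('pics/w0o.png',im)
E
```

```text
2.5667 [ 0.53538993 -0.20366695  0.19161074] [-3.14156800e+00  6.85925822e-04  3.08060566e+00] [ 0.74435354  0.86112975 -0.36912508] 0.0004764169456098162
[[460. 250.]
 [281. 250.]
 [285. 195.]
 [284. 135.]
 [325. 212.]
 [328. 158.]]
```

View pics/w0o.png

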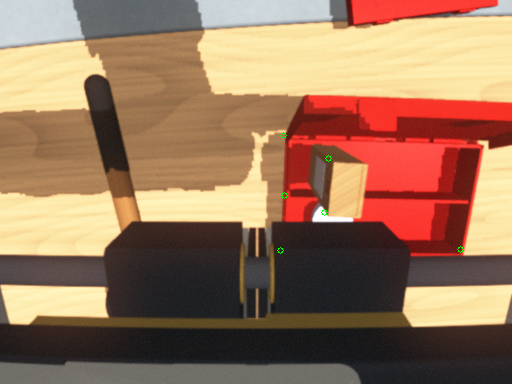

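```bash
python3 - <<'E'
from h import *
t=(.5724,-.0744,-.0623)
im=cv2.imread('pics/w0.png'); k=4
big=cv2.resize(im[85:265,270:470],None,fx=k,fy=k,interpolation=cv2.INTER_CUBIC)[:600]
big=cv2.resize(im[90:240,275:475],None,fx=k,fy=k,interpolation=cv2.INTER_CUBIC)
def box(x0,x1,y0,y1,z0,z1): return np.array([[x,y,z] for x in(x0,x1) for y in(y0,y1) for z in(z0,z1)])
E=[(0,1),(0,2),(0,4),(1,3),(1,5),(2,3),(2,6),(3,7),(4,5),(4,6),(5,7),(6,7)]
for b,c in((box(-.0625,.0625,-.101,.101,0,.042),(0,255,0)),(box(-.0525,-.0065,-.0713,-.0433,.003,.118),(255,255,0))):
    p=(proj('wrist',T(*t,b))-[275,90])*k+1.5
    for i,j in E: cv2.line(big,tuple(map(int,p[i])),tuple(map(int,p[j])),c,1)
cv2.imwrite('pics/w0c.png',big)
c=eyes.calibration('wrist');R=cv2.Rodrigues(c['rvec'])[0];print(-R.T@c['tvec'].ravel(),R[2])
E
```

```text
[ 0.46688327 -0.19652967  0.38550216] [ 0.26324157 -0.01376058 -0.96463181]
```

View pics/w0c.png

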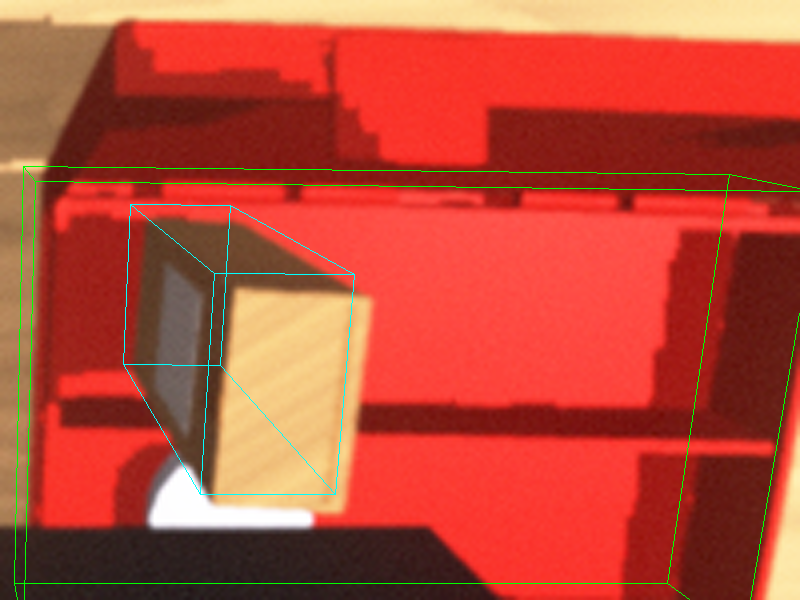

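The tan top face is at about (290,400) and the gray-labelled −y face at about (175,330). Both sit roughly 3–4 mm (+x,+y) from my model, so I'm shifting the tray to about (0.575,−0.0715). Now I'll lower beside the carton's top.

Emit:
servo_tool(series=[[[0,1,13,0],[0,1,13,0],[0,1,13,0],[0,1,13,0],[0,1,13,0],[0,1,13,0],[0,1,13,0],[0,1,9,0],[0,0,0,0],[0,0,0,0]]])

```text
t: 3.45
eef_pos: [0.535, -0.1973, 0.0912]
ee_rot: [-3.141, -0.001, 3.081]
force: [0.2, 0.2, 1.3]
width: 0.0003
gripper_force: 0.0
```

Emit:
servo_tool(series=[[[0,5,0,0],[0,5,0,0],[0,5,0,0],[0,5,0,0],[0,5,0,0],[0,5,0,0],[0,4,0,0],[0,4,0,0],[0,4,0,0],[0,4,0,0]]])

```text
t: 4.28
eef_pos: [0.5379, -0.1509, 0.0912]
ee_rot: [3.142, -0.0, 3.08]
force: [0.6, -0.7, 0.0]
width: 0.0001
gripper_force: 0.0
```

Emit:
servo_tool(series=[[[0,5,0,0],[0,5,0,0],[0,5,0,0],[0,5,0,0],[0,5,0,0],[0,5,0,0],[0,4,0,0],[0,0,0,0],[0,0,0,0],[0,0,0,0]]])

```text
t: 5.12
eef_pos: [0.5399, -0.1174, 0.0913]
ee_rot: [-3.142, -0.0, 3.081]
force: [-0.1, -0.2, -0.2]
width: 0.0002
gripper_force: 0.0
```

```bash
python3 - <<'E'
from h import *
save('top','t1.png'); a=cv2.imread('pics/t1.png')
save('scene','s1.png'); b=cv2.imread('pics/s1.png')
print([(d['position'],d['conf']) for d in recognise('scene','carton')])
A=cv2.resize(a[140:240,240:360],(480,400),interpolation=cv2.INTER_CUBIC)
B=cv2.resize(b[140:260,165:285],(400,400),interpolation=cv2.INTER_CUBIC)[:, :320]
cv2.imwrite('pics/c1.png',np.hstack([A,B]))
E
```

```text
[([0.5604, -0.141, 0.0849], 0.65)]
```

View pics/c1.png

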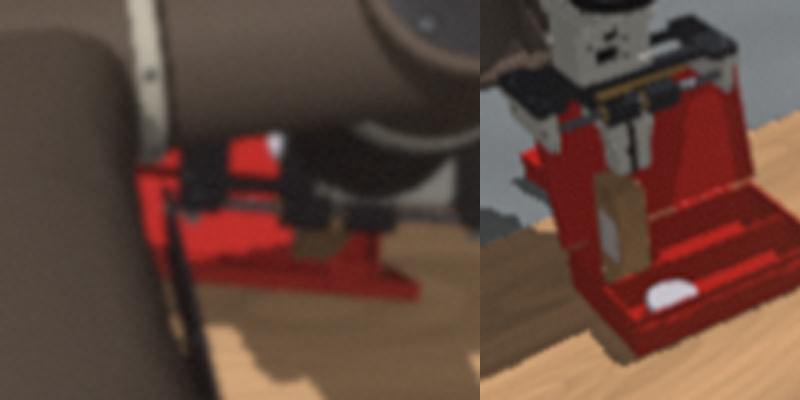

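```bash
python3 - <<'E'
from h import *
t=(.575,-.0715,-.0623)
s=telemetry.get_state();print(s['eef_pos'],s['force'],s['moment'])
for n in('s0','s1'):
    im=cv2.imread(f'pics/{n}.png')
    def box(x0,x1,y0,y1,z0,z1): return np.array([[x,y,z] for x in(x0,x1) for y in(y0,y1) for z in(z0,z1)])
    E=[(0,1),(0,2),(0,4),(1,3),(1,5),(2,3),(2,6),(3,7),(4,5),(4,6),(5,7),(6,7)]
    k=4;o=np.array([170,140]);big=cv2.resize(im[140:255,170:270],None,fx=k,fy=k,interpolation=cv2.INTER_CUBIC)
    for b,c in((box(-.0625,.0625,-.101,.101,0,.042),(0,255,0)),(box(-.0525,-.0065,-.0713,-.0433,.003,.118),(255,255,0))):
        p=(proj('scene',T(*t,b))-o)*k+1.5
        for i,j in E: cv2.line(big,tuple(map(int,p[i])),tuple(map(int,p[j])),c,1)
    if n=='s1':cv2.circle(big,tuple(map(int,(proj('scene',s['eef_pos'])[0]-o)*k)),4,(255,0,255),2)
    globals()[n]=big
cv2.imwrite('pics/c2.png',np.hstack([s0,s1]))
c=eyes.calibration('scene');R=cv2.Rodrigues(c['rvec'])[0];print(-R.T@c['tvec'].ravel())
E
```

```text
[ 0.53994881 -0.11753964  0.09124731] [-0.14374433  1.22914534 -0.46033332] [ 0.01975743 -0.04571022 -0.02325334]
[ 1.35907176 -0.6147981   0.72472762]
```

View pics/c2.png

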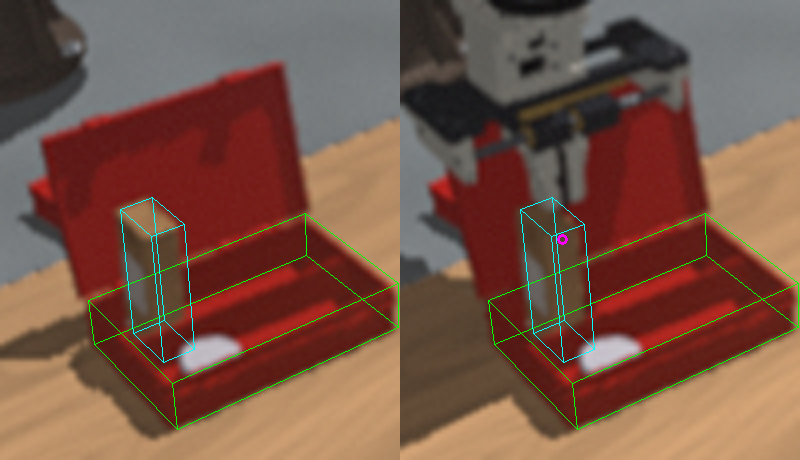

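```bash
python3 - <<'E'
from h import *
t=(.575,-.0715,-.0623)
s=telemetry.get_state();print(s['t'],s['force'])
save('wrist','w1.png');save('scene','s2.png')
print([(d['position'],d['conf']) for d in recognise('wrist','carton')],[(d['position'],d['conf']) for d in recognise('scene','carton')])
im=cv2.imread('pics/w1.png')
def box(x0,x1,y0,y1,z0,z1): return np.array([[x,y,z] for x in(x0,x1) for y in(y0,y1) for z in(z0,z1)])
E=[(0,1),(0,2),(0,4),(1,3),(1,5),(2,3),(2,6),(3,7),(4,5),(4,6),(5,7),(6,7)]
for b,c in((box(-.0625,.0625,-.101,.101,0,.042),(0,255,0)),(box(-.0525,-.0065,-.0713,-.0433,.003,.118),(255,255,0))):
    p=proj('wrist',T(*t,b))
    for i,j in E: cv2.line(im,tuple(map(int,p[i])),tuple(map(int,p[j])),c,1)
cv2.circle(im,tuple(map(int,proj('wrist',s['eef_pos'])[0])),4,(255,0,255),2)
b=cv2.imread('pics/s2.png');b=cv2.resize(b[140:260,165:265],(320,384))
cv2.imwrite('pics/c3.png',np.hstack([im[:,60:512],b]))
E
```

```text
5.2667 [-0.14374433  1.22914534 -0.46033332]
[([0.519, -0.1278, 0.111], 0.87)] [([0.5591, -0.1401, 0.0864], 0.81)]
```

View pics/c3.png

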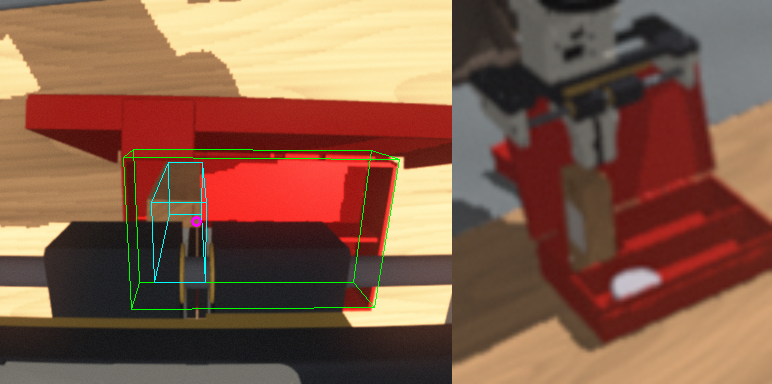

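```bash
python3 - <<'E'
from h import *
a=cv2.cvtColor(cv2.imread('pics/s0.png'),cv2.COLOR_BGR2RGB);b=eyes.grab_frame('scene')
r=trace('scene','carton');m=r[0]['mask'];print(r[0]['conf'])
def asc(im,n):
    print(n)
    hsv=cv2.cvtColor(im,cv2.COLOR_RGB2HSV)
    for v in range(170,228):
        s=''
        for u in range(192,226):
            h,S,V=map(int,hsv[v,u])
            s+= 'r' if (h<4 or h>172) and S>150 else 't' if 5<=h<28 and S>60 else ('#' if V<70 else 'g')
        print(v,s, ''.join('M' if m[v,u] else '.' for u in range(192,226)) if n=='now' else '')
asc(a,'s0');asc(b,'now')
E
```

```text
0.8
s0
170 rrrrrrrrrrrrrrrrrrrrrrrrrrrrrrrrrr 
171 rrrrrrrrrrrrrrrrrrrrrrrrrrrrrrrrrr 
172 rrrrrrrrrrrrrrrrrrrrrrrrrrrrrrrrrr 
173 rrrrrrrrrrrrrrrrrrrrrrrrrrrrrrrrrr 
174 rrrrrrrrrrrrrrrrrrrrrrrrrrrrrrrrrr 
175 rrrrrrrrrrrrrrrrrrrrrrrrrrrrrrrrrr 
176 rrrrrrrrrrrrrrrrrrrrrrrrrrrrrrrrrr 
177 rrrrrrrrrrrrrrrrrrrrrrrrrrrrrrrrrr 
178 rrrrrrrrrrrrrrrrrrrrrrrrrrrrrrrrrr 
179 rrrrrrrrrrrrrrrrrrrrrrrrrrrrrrrrrr 
180 rrrrrrrrrrrrrrrrrrrrrrrrrrrrrrrrrr 
181 rrrrrrrrrrrrrrrrrrrrrrrrrrrrrrrrrr 
182 rrrrrrrrrrrrrrrrrrrrrrrrrrrrrrrrrr 
183 rrrrrrrrrrrrrrrrrrrrrrrrrrrrrrrrrr 
184 rrrrrrrrrrrrrrrrrrrrrrrrrrrrrrrrrr 
185 rrrrrrrrrrrrrrrrrrrrrrrrrrrrrrrrrr 
186 rrrrrrrrrrrrrrrrrrrrrrrrrrrrrrrrrr 
187 rrrrrrrrrrrrrrrrrrrrrrrrrrrrrrrrrr 
188 rrrrrrrrrrrrrrrrrrrrrrrrrrrrrrrrrr 
189 rrrrrrrrrrrrrtttrrrrrrrrrrrrrrrrrr 
190 rrrrrrrrrrtttttttrrrrrrrrrrrrrrrrr 
191 rrrrrrrgttttttttttrrrrrrrrrrrrrrrr 
192 rrrrrrgttttttttttttrrrrrrrrrrrrrrr 
193 rrrrrrgtttttttttttttgrrrrrrrrrrrrr 
194 rrrrrrrttttttttttttttgrrrrrrrrrrrr 
195 rrrrrrrtttttttttttttttrrrrrrrrrrrr 
196 rrrrrrrttttttttttttttttrrrrrrrrrrr 
197 rrrrrrrtt
[... 4822 characters left out ...]
..........MMMMMMMMMMMMMM..........
219 rrrrrrrrrttttttttttttttttrrrrrrrrr ..........MMMMMMMMMMMMMM..........
220 grrrrrrrrtttttttttttttttrrrrrrrrrr ..........MMMMMMMMMMMMM...........
221 trrrrrrrrttttttttttttttrrrrrrrrrrr ..........MMMMMMMMMMM.............
222 trrrrrrrrgttttttttgrgrrrrrrrrrrrrr ..........MMMMMMMMM...............
223 trrrrrrrrgtttttttgrrrrrrrrrrrggggg ...........MMMMM..................
224 trrrrrrrrrttttgrrrrrrrrrrrgggggggg ..................................
225 trrrrrrrrrrggrrrrrrrrrrrgggggggggg ..................................
226 ttgrrrrrrrrrrrrrrrrrrrrggggggggggg ..................................
227 tttrrrrrrrrrrrrrrrrrrrgggggggggggg ..................................
```

```bash
python3 - <<'E'
from h import *
s=telemetry.get_state();p=np.array(s['eef_pos'])
for dz in(0,.01,.02,.03,.04): print(dz,proj('wrist',p+[0,0,dz]).round(1),proj('scene',p+[0,0,dz]).round(1))
for f in('w0','w1'):
    im=cv2.imread(f'pics/{f}.png')
    for v in range(212,264,3): print(f,v,[tuple(int(c) for c in im[v,u]) for u in range(240,276,5)])
print(ray('scene',[[210.5,190.8]],.0912),ray('scene',[[210.5,190.8]],.119))
E
```

```text
0 [[256.5 221.6]] [[210.6 199.9]]
0.01 [[256.5 227.6]] [[210.3 197.1]]
0.02 [[256.5 234.3]] [[210.1 194.3]]
0.03 [[256.6 241.6]] [[209.8 191.5]]
0.04 [[256.6 249.8]] [[209.6 188.6]]
w0 212 [(174, 235, 253), (175, 234, 253), (173, 236, 253), (173, 235, 254), (175, 236, 254), (162, 228, 252), (87, 127, 172), (85, 125, 170)]
w0 215 [(170, 232, 253), (170, 233, 253), (172, 234, 253), (174, 235, 253), (177, 237, 254), (177, 236, 254), (91, 132, 183), (94, 139, 183)]
w0 218 [(175, 235, 254), (167, 231, 252), (165, 228, 252), (167, 229, 252), (165, 230, 252), (141, 202, 242), (85, 125, 171), (84, 128, 170)]
w0 221 [(110, 163, 211), (175, 235, 253), (169, 234, 253), (164, 229, 252), (164, 228, 252), (117, 171, 223), (86, 126, 172), (64, 88, 122)]
w0 224 [(33, 42, 65), (184, 240, 254), (183, 239, 254), (184, 240, 254), (171, 232, 253), (109, 164, 216), (81, 118, 161), (33, 41, 55)]
w0 227 [(32, 41, 63), (147, 200, 237), (106, 158, 211), (113, 166, 218), (102, 153, 203), (108, 150, 194), (86, 107, 138), (30, 34, 53)]
w0 230 [(35, 39, 60), (107, 116, 129), (38, 48, 71), (59, 86, 121), (29, 36, 
[... 3035 characters left out ...]
(25, 24, 37)]
w1 251 [(31, 61, 79), (64, 84, 97), (26, 25, 33), (28, 36, 52), (19, 17, 31), (28, 29, 40), (37, 80, 107), (27, 29, 38)]
w1 254 [(40, 71, 93), (60, 83, 96), (20, 23, 28), (30, 36, 53), (23, 24, 31), (30, 31, 41), (42, 87, 113), (26, 29, 36)]
w1 257 [(42, 77, 99), (37, 48, 57), (41, 38, 41), (45, 43, 48), (40, 39, 41), (40, 37, 42), (39, 81, 108), (30, 33, 40)]
w1 260 [(38, 84, 111), (50, 57, 61), (51, 49, 50), (54, 50, 52), (54, 50, 52), (53, 51, 53), (40, 79, 103), (26, 27, 36)]
w1 263 [(42, 92, 118), (60, 61, 64), (58, 56, 56), (57, 56, 58), (61, 58, 58), (65, 63, 62), (49, 91, 117), (29, 34, 38)]
[[ 0.49733948 -0.08893176  0.0912    ]] [[ 0.53515339 -0.11200744  0.119     ]]
```

The fingers' real tips are about 28 mm above the reported TCP: the scene picture has them at row 190.5 against a projected 199.9, and the wrist picture agrees. They skimmed over the carton, which hasn't moved. I'll back off, go lower and push again.

Emit:
servo_tool(series=[[[0,0,-8,0],[0,0,-7,0],[0,-15,0,0],[0,-15,0,0],[-1,-15,0,0],[-1,-15,0,0],[-1,-15,0,0],[-1,-10,0,0],[0,0,0,0],[0,0,0,0]]])

```text
t: 6.4
eef_pos: [0.5389, -0.2028, 0.1066]
ee_rot: [3.142, 0.0, 3.079]
force: [-0.0, 0.5, -0.1]
width: 0.0003
gripper_force: 0.0
```

Emit:
servo_tool(series=[[[0,0,10,0],[0,0,10,0],[0,0,10,0],[0,0,5,0],[0,0,0,0],[0,4,0,0],[0,4,0,0],[0,4,0,0],[0,4,0,0],[0,4,0,0]]])

```text
t: 7.23
eef_pos: [0.5403, -0.1819, 0.0717]
ee_rot: [3.142, 0.001, 3.081]
force: [0.2, -0.0, 0.3]
width: 0.0003
gripper_force: 0.0
```

Emit:
servo_tool(series=[[[0,4,0,0],[0,4,0,0],[0,4,0,0],[0,4,0,0],[0,4,0,0],[0,4,0,0],[0,4,0,0],[0,4,0,0],[0,4,0,0],[0,4,0,0]]])

```text
t: 8.07
eef_pos: [0.5424, -0.1421, 0.0712]
ee_rot: [3.142, -0.0, 3.08]
force: [0.1, -0.0, -0.0]
width: 0.0002
gripper_force: 0.1
```

```bash
cat > asc.py <<'E'
from h import *
b=eyes.grab_frame('scene');cv2.imwrite('pics/sx.png',b[:,:,::-1])
hsv=cv2.cvtColor(b,cv2.COLOR_RGB2HSV)
for v in range(176,236,2):
    s=''
    for u in range(190,250):
        h,S,V=map(int,hsv[v,u])
        s+= 'r' if (h<4 or h>172) and S>150 else 't' if 5<=h<28 and S>60 else ('#' if V<70 else 'g')
    print(v,s)
print(telemetry.get_state()['t'],[(d['position'],d['conf']) for d in recognise('scene','carton')])
E
python3 asc.py
```

```text
176 ####tttttttttttt#############ggrrrrrrrrrrrgggrrrrrrrrrgggggg
178 ###tttttttt#####ggtt#########rrrrrrrrrrrrrrrrrrrrrrrrrggggtt
180 ####tt###########ttt########rrrrrrrrrrrrrrrrrrrrrrrrrrtttttt
182 g##tttt################rrrrrrrrrrrrrrrrrrrrrrrrrrrrrrrrttttt
184 #####ttt#########ggggrrrrrrrrrrrrrrrrrrrrrrrrrrrrrrrrrrttttt
186 ##ggggt########ggggggrrrrrrrrrrrrrrrrrrrrrrrrrrrrrrrrrrttttt
188 rrrrggggggggg##gggggttttrrrrrrrrrrrrrrrrrrrrrrrrrrrrrrrrtttt
190 rrrrrggggggggg#gggggttttttrrrrrrrrrrrrrrrrrrrrrrrrrrrrrrtttt
192 rrrrrgtggggggg#gggggttttttttrrrrrrrrrrrrrrrrrrrrrrrrrrrgtttt
194 rrrrrrggggggg###ggggttttttttttrrrrrrrrrrrrrrrrrrrrrgtttttttt
196 rrrrrrgggggggg##ggggtttttttttttrrrrrrrrrrrrrrrrrrrgtgrrrrgtt
198 rrrrrrgggggggg##ggggttttttttttrrrrrrrrrrrrrrrrrrrrrrrrrrrrrr
200 rrrrrrrrgtgggg##gtttttttttttttrrrrrrrrrrrrrrrrrrrrrrrrrrrrrr
202 rrrrrrrrrrrgrttgggttttttttttttggtgrrrrrrrrrrrrrrrrrrrrrrrrrg
204 rrrrrrrrrrrrrttgggggtttttttttttgrrrrrrrrrrrrrrrrrrrrrrrrrrrr
206 rrrrrrrrrrrrrtggggggttttttttttrrrrrrrrrrrrrrrrrrrrrrrrrrrrrr
208 rrrrrrrrrrrrrtggggggttttttttttrrrrrrrrrrrrrrrrrrrrrrrrrr
[... 192 characters left out ...]
rrrrrrr
216 ttrrrrrrrrrrttttttttttttttttgrrrrrrrrrrrrrrrrrrrrrrrrrrrrrrr
218 ttrrrrrrrrrrttttttttttttttttrrrrrrrrrrrrrrrrrrrrrrrrrrrrrrrr
220 tttrrrrrrrrrtttttttttttttttgrrrgrrrrrrrrrrrrrrrrrrrrrrrrrrrr
222 tttrrrrrrrrrttttttttttgrrrrrrrrrrrrrrrrrrrrrrrrrrrrrrrrrrrrr
224 tttrrrrrrrrrgttttgrrrrrrrrrrgggggggggggrrrrrrrrrrrrrrrrrrrrr
226 ttttrrrrrrrrrrrrrrrrrrrrrgggggggggggggggrrrrrrrrrrrrrrrrrrgr
228 ttttttrrrrrrrrrrrrrrrrrrgggggggggggggggggrrrrrrrrrrrrrrrrrrr
230 ttttttttrrrrrrrrrrrrrrrrgggggggggggggrrrrrrrrrrrrrrgrrrrrrgt
232 ttttttttttrrrrrgrrrrrrrrrggggggggrrrrrrrrrrrrrrrrgrrrrgttttt
234 tttttttttttgrrrgrrrrrrrrrrrrrrrrrrrrrrrgrgrrgrrrrrgttttttttt
8.1167 [([0.5593, -0.1307, 0.0724], 0.96)]
```

The carton is tilting: its top has moved about 7 px and its base about 1–2. Continuing the push.

Emit:
servo_tool(series=[[[0,4,0,0],[0,4,0,0],[0,4,0,0],[0,4,0,0],[0,3,0,0],[0,3,0,0],[0,3,0,0],[0,0,0,0],[0,0,0,0],[0,0,0,0]]])

```text
t: 9.0
eef_pos: [0.544, -0.1176, 0.0713]
ee_rot: [-3.142, -0.0, 3.08]
force: [0.4, -0.5, -1.2]
width: 0.0
gripper_force: 0.0
```

```bash
python3 asc.py
```

```text
176 ###########tttttt########tt#########rrrrrrrrrrrrrrrrrrgggggg
178 ###rrrg####ttt###########tt#######rrrrrrrrrrrrrrrrrrrrggggtt
180 ##rrrrggg###ttt##########gg##rrrrrrrrrrrrrrrrrrrrrrrrrtttttt
182 rrrrgg#######ttt#######ggggggrrrrrrrrrrrrrrrrrrrrrrrrrrttttt
184 ########grgggg###ggg##gggggggrrrrrrrrrrrrrrrrrrrrrrrrrrttttt
186 g#grrrrrrrrrggggggggg##gggggrrrrrrrrrrrrrrrrrrrrrrrrrrrttttt
188 grrrrrrrrrrrggggggggg##gggggrrrrrrrrrrrrrrrrrrrrrrrrrrrrtttt
190 grrrrrrrrrrrrgggggggg##gggggrrrrrrrrrrrrrrrrrrrrrrrrrrrrtttt
192 grrrrrrrrrrrrggggggg###gggggrrrrrrrrrrrrrrrrrrrrrrrrrrrrtttt
194 rrrrrrrrrrrrrrggggggg##gggggrrrrrrrrrrrrrrrrrrrrrrrgtttttttt
196 rrrrrrrrrrrrrrgtgggggg##ttgrrrrrrrrrrrrrrrrrrrrrrrgtggrrrgtt
198 rrrrrrrrrrrrrrrrgggtggrrrrrrrrrrrrrrrrrrrrrrrrrrrrrrrrrrrrrr
200 rrrrrrrrrrrrrrrrrrrrrrrrrrrrrrrrrrrrrrrrrrrrrrrrrrtgrrrrrrrr
202 rrrrrrrrrrrrrrrrrrrrrrrrrrrrrrgtttrrrrrrrrrrrtttttttttrrrrrr
204 rrrrrrrrrrrrrrrrrrrrrrrrrgttttttrrrrrrrrttttttttttttttttgrrr
206 rrrrrrrrrrrrrrrrrrrrrrrrrgggrrrrrrgtttttggggggttttttttttttrr
208 rrrrrrrrrrrrrrrrrrrrrrrrrrrrrrgtttggggggggggggggtttttttt
[... 225 characters left out ...]
ttttttttttttttttttrrrrrrrrrrrrrrrrrrrrr
218 ttrrrrrrrrrrrrrrrrrrttttttttttttttrrrrrrrrrrrrrrrrrrrrrrrrrr
220 ttgrrrrrrrrrrrrrrrrrtttttttgrrrrrrrrrrrrrrrrrrrrrrrrrrrrrrrr
222 tttrrrrrrrrrrrrrrrrrrrrrrrrrrrrrrrrrrrrrrrrrrrrrrrrrrrrrrrrr
224 tttrrrrrrrrrrrrrrrrrrrrrrrrrgggggggggggrrrrrrrrrrrrrrrrrrrrr
226 ttttrrrrrrrrrrrrrrrrrrrrrgggggggggggggggrrrrrrrrrrrrrrrrrrrg
228 ttttttrrrrrrrrrrrrrrrrrrgggggggggggggggggrrrrrrrrrrrrrrrrrrr
230 ttttttttrrrrrrrrrrrrrrrrgggggggggggggrrrrrrrrrrgrrrrrrrggrrt
232 tttttttttgrrrrrrrrrrrrrrrggggggggrrrrrrrrrrrrrrrrgrrrrgttttt
234 tttttttttttgrrrrrrrrrrrrrrrrrrrrrrrrrrrrrrrrrrrrrrgttttttttt
9.05 [([0.5469, -0.0662, 0.0289], 0.61), ([0.4989, -0.0558, 0.0844], 0.61)]
```

The carton lies flat, with its top at z≈0.029 and its centre at tray y≈0.004. Now I'll go over and behind the lid.

Emit:
servo_tool(series=[[[0,0,-26,0],[0,0,-26,0],[0,0,-26,0],[0,0,-26,0],[19,8,0,0],[19,8,0,0],[19,8,0,0],[19,8,0,0],[19,8,0,0],[19,8,0,0]]])

```text
t: 9.93
eef_pos: [0.4321, -0.0626, 0.1752]
ee_rot: [3.142, 0.0, 3.08]
force: [0.6, 0.2, 0.6]
width: 0.0007
gripper_force: 0.0
```

Emit:
servo_tool(series=[[[0,0,0,0],[0,0,10,0],[0,0,10,0],[0,0,10,0],[0,0,10,0],[0,0,10,0],[0,0,3,0],[0,0,0,0],[0,0,0,0],[0,0,0,0]]])

```text
t: 10.77
eef_pos: [0.4335, -0.0628, 0.1224]
ee_rot: [-3.141, 0.0, 3.08]
force: [-0.7, 1.1, 0.3]
width: 0.0004
gripper_force: 0.0
```

```bash
python3 - <<'E'
from h import *
s=telemetry.get_state();p=np.array(s['eef_pos']);print(s['force'],p)
d=p[:2]-[.575,-.0715];a=-.0623;c,n=np.cos(a),np.sin(a);print('tray xy',c*d[0]+n*d[1],-n*d[0]+c*d[1])
b=cv2.imread('pics/s0.png');im=save('scene','s3.png')[:,:,::-1]
w=save('wrist','w3.png')[:,:,::-1]
print([(d['position'],d['conf']) for d in recognise('wrist','lid_edge')],[(d['position'],d['conf']) for d in recognise('scene','lid_edge')])
cv2.imwrite('pics/c4.png',np.hstack([cv2.resize(w[:,100:],(412,384)),cv2.resize(im[120:250,160:280],(354,384))]))
E
```

```text
[-0.6861025   1.09498671  0.31228334] [ 0.43352355 -0.06282017  0.1223699 ]
tray xy -0.14174238407171852 -0.00014528899302000686
[([0.3452, -0.0353, 0.0302], 0.94), ([0.478, -0.0651, 0.1536], 0.61)] [([0.4908, -0.0724, 0.113], 0.73)]
```

View pics/c4.png

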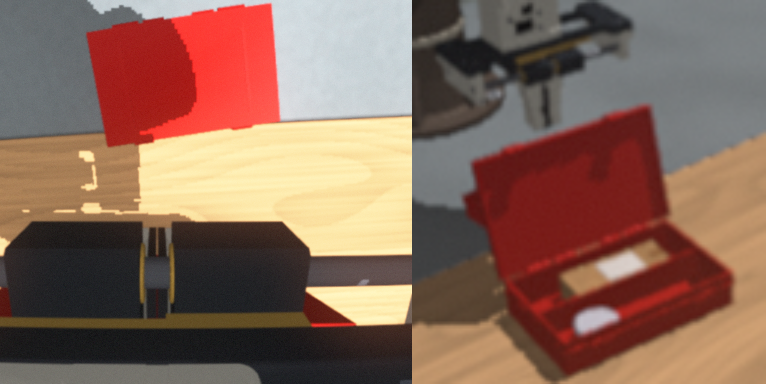

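The carton lies flat with its label up at (620,265) in the right half. The fingertips at (545,125) are behind the lid edge. Now I'll swing the lid along its arc.

Emit:
servo_tool(series=[[[-8,0,0,0],[-8,0,0,0],[-8,0,0,0],[-8,0,0,0],[-8,0,0,0],[-8,0,0,0],[-8,0,0,0],[-8,0,0,0],[-7,0,0,0],[-7,0,1,0]]])

```text
t: 11.8
eef_pos: [0.5117, -0.0676, 0.1212]
ee_rot: [-3.142, -0.0, 3.08]
force: [-0.4, -0.1, 1.6]
width: 0.0002
gripper_force: 0.5
```

Emit:
servo_tool(series=[[[-7,0,1,0],[-7,0,1,0],[-7,0,2,0],[-7,0,2,0],[-7,0,3,0],[-7,0,3,0],[-6,0,4,0],[-6,0,4,0],[-6,0,5,0],[-6,0,5,0]]])

```text
t: 12.63
eef_pos: [0.5775, -0.0715, 0.0908]
ee_rot: [3.142, 0.0, 3.081]
force: [0.3, -0.6, 0.4]
width: 0.0002
gripper_force: 0.3
```

```bash
python3 - <<'E'
from h import *
eyes.grab_frame('scene'); m=trace('scene','lid')
print(telemetry.get_state()['force'],[(d['position'],d['conf']) for d in recognise('scene','lid_edge')])
t=(.575,-.0715,-.0623)
for r in m[:2]: 
    v,u=np.nonzero(r['mask']);print(r['conf'],u.min(),u.max(),v.min(),v.max())
    for k in(u.argmin(),u.argmax(),v.argmin(),v.argmax()):print(u[k],v[k])
for th in(.6,.8,1.0,1.3,1.57,1.84):
    e=[[-.0655+.132*np.cos(th),s*.105,.041+.132*np.sin(th)] for s in(-1,1)];print(th,proj('scene',T(*t,e)).round(0).tolist())
E
```

```text
[-0.34625031 -0.00106064  0.05952053] [([0.3626, -0.0558, 0.033], 0.7), ([0.594, -0.0783, 0.1357], 0.59)]
0.85 191 262 180 214
191 213
262 180
260 180
191 214
0.79 178 222 177 196
178 185
222 181
195 177
192 196
0.6 [[206.0, 212.0], [267.0, 187.0]]
0.8 [[202.0, 203.0], [263.0, 179.0]]
1.0 [[198.0, 195.0], [259.0, 172.0]]
1.3 [[191.0, 184.0], [252.0, 163.0]]
1.57 [[185.0, 178.0], [245.0, 157.0]]
1.84 [[180.0, 174.0], [239.0, 154.0]]
```

Emit:
servo_tool(series=[[[-6,0,6,0],[-5,0,6,0],[-5,0,7,0],[-4,0,6,0],[-3,0,7,0],[-3,0,7,0],[-2,0,6,0],[-2,0,7,0],[-1,0,6,0],[-1,0,6,0]]])

```text
t: 13.62
eef_pos: [0.6088, -0.0735, 0.0266]
ee_rot: [-3.142, -0.0, 3.08]
force: [-0.1, 0.1, 0.9]
width: 0.0007
gripper_force: 0.2
```

Emit:
servo_tool(series=[[[-1,0,4,0],[0,0,3,0],[0,0,2,0],[0,0,2,0],[0,0,1,0],[0,0,1,0],[0,0,1,0],[0,0,0,0],[0,0,0,0],[0,0,0,0]]])

```text
t: 14.45
eef_pos: [0.6097, -0.0735, 0.0133]
ee_rot: [3.142, -0.0, 3.08]
force: [-0.1, -0.6, -0.1]
width: 0.0003
gripper_force: 0.0
```

Emit:
servo_tool(series=[[[0,0,1,0],[0,0,1,0],[0,0,1,0],[0,0,1,0],[0,0,0,0],[0,0,0,0],[0,0,0,0],[0,0,0,0],[0,0,0,0],[0,0,0,0]]])

```text
t: 15.28
eef_pos: [0.61, -0.0735, 0.01]
ee_rot: [-3.142, 0.001, 3.081]
force: [-2.3, 0.0, 6.4]
width: 0.0003
gripper_force: 3.2
```

```bash
python3 - <<'E'
from h import *
b=eyes.grab_frame('scene'); print(telemetry.get_state()['force'],[(d['position'],d['conf']) for d in recognise('scene','lid_edge')])
m=trace('scene','lid')
t=(.575,-.0715,-.0623)
for r in m[:2]:
    v,u=np.nonzero(r['mask']);print(r['conf'],[(int(u[k]),int(v[k])) for k in(u.argmin(),u.argmax(),v.argmin(),v.argmax())])
for th in(0,.05,.1,.2,.3):
    e=[[-.0655+.132*np.cos(th)-.004*np.sin(th),s*.105,.041+.132*np.sin(th)+.004*np.cos(th)] for s in(-1,1)];print(th,proj('scene',T(*t,e)).round(1).tolist())
cv2.imwrite('pics/c5.png',cv2.resize(b[140:260,160:290,::-1],None,fx=5,fy=5,interpolation=cv2.INTER_CUBIC)) 
E
```

```text
[-2.11784468  0.73773514  6.0663194 ] [([0.3471, -0.0454, 0.0288], 0.85)]
0.69 [(191, 215), (270, 211), (252, 200), (210, 238)]
0.61 [(178, 186), (214, 175), (208, 171), (191, 196)]
0 [[212.2, 236.0], [271.1, 209.9]]
0.05 [[212.0, 234.1], [271.1, 208.1]]
0.1 [[211.7, 232.2], [270.9, 206.2]]
0.2 [[210.9, 228.1], [270.5, 202.3]]
0.3 [[209.9, 223.8], [269.8, 198.3]]
```

Emit:
servo_tool(series=[[[0,0,1,0],[0,0,1,0],[0,0,0,0],[0,0,0,0],[0,0,0,0],[0,0,0,0],[0,0,0,0],[0,0,0,0],[0,0,0,0],[0,0,0,0]]])

```text
t: 16.27
eef_pos: [0.6101, -0.0736, 0.0097]
ee_rot: [-3.141, 0.001, 3.081]
force: [-7.4, 1.9, 20.3]
width: 0.0005
gripper_force: 10.2
```

Emit:
servo_tool(series=[[[0,0,1,0],[0,0,1,0],[0,0,0,0],[0,0,0,0],[0,0,0,0],[0,0,0,0],[0,0,0,0],[0,0,0,0],[0,0,0,0],[0,0,0,0]]])

```text
t: 17.1
eef_pos: [0.6102, -0.0736, 0.0094]
ee_rot: [-3.141, 0.002, 3.082]
force: [-12.2, 3.7, 34.5]
width: 0.0004
gripper_force: 17.3
```

Emit:
servo_tool(series=[[[0,0,-4,0],[0,0,-6,0],[0,0,-15,0],[0,0,-25,0],[0,0,-25,0],[0,0,-25,0],[15,0,-25,0],[20,0,0,0],[20,0,0,0],[20,0,0,0]]])

```text
t: 17.93
eef_pos: [0.5342, -0.0689, 0.1304]
ee_rot: [3.141, 0.0, 3.08]
force: [-0.2, 0.1, -0.5]
width: 0.0002
gripper_force: 0.0
```

```bash
python3 - <<'E'
from h import *
b=eyes.grab_frame('scene'); print([(d['position'],d['conf']) for d in recognise('scene','lid_edge')])
m=trace('scene','lid')
for r in m[:2]:
    v,u=np.nonzero(r['mask']);print(r['conf'],[(int(u[k]),int(v[k])) for k in(u.argmin(),u.argmax(),v.argmin(),v.argmax())])
cv2.imwrite('pics/c6.png',cv2.resize(b[150:260,165:285,::-1],None,fx=5,fy=5,interpolation=cv2.INTER_CUBIC)) 
E
```

```text
[([0.5882, -0.084, 0.0536], 0.97), ([0.352, -0.0395, 0.0327], 0.69)]
0.85 [(191, 214), (270, 211), (243, 193), (210, 238)]
0.78 [(177, 186), (223, 179), (206, 172), (191, 196)]
```

View pics/c6.png

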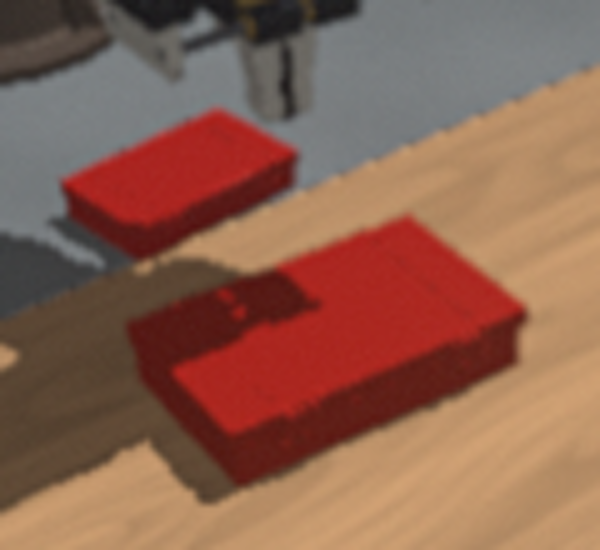

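The lid sits flat: its free-edge corners are at (235,435) and (525,312) in the crop, which is scene px (212,237) and (270,212). That matches the shut model, and the press met a hard stop at 34 N. The gripper is clear, so I'm handing in.

```bash
python3 -c "
from station import ticket; print(ticket.job_done())"
```

```text
the job is handed in; nothing more can be done
None
```

The carton is tipped flat in its own bay, the larger tray's lid looks fully shut, and the job is handed in at about 18 s; the judge's result was not reported back to me.

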